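# Make up the bisque coffee set on the carrying tray

### The arm

A 6-joint arm with a two-finger parallel gripper is mounted at the origin on the work surface. World frame = base frame: x ahead of the robot, y to its left, z up, the work surface at z = 0. Lengths are in mm, angles in rad, forces in N, time in s.
With the tool pointing down it reaches from about 325 to 875 mm from the base axis. Payload 4.4 kg.
Tool frame: the origin (TCP) lies on the centre line of the jaws, within the pads' length; the fingertips stand ahead of it and the grasp point (between the pads) lies 6 mm ahead of it (ctrl.tcp_to_tips is the z of the fingertips in the tool frame, in mm); z points along the fingers, y is the line along which they close (so a half turn about z gives the same grasp; the last joint's range is limited). The gripper opens to 85 mm and grips with 20 to 120 N. Pads are 22 mm wide; open, the fingers measure 114 mm over their backs; the gripper's body (76 mm by 85 mm) begins 54 mm behind the grasp point. The pads swing forward as they close: fully open they stand 13 mm farther back than shut.
Start: joints at [1.127, 0.207, 1.542, -0, 1.393, -0.15], TCP at [166.525, 550.361, 256.282] pointing down, gripper open.
Joint ranges: [-2.73, 2.73], [-0.86, 2.22], [0.23, 2.46], [-1.11, 4.25], [0.08, 2.63], [-2.82, 2.82]. Speed limits (rad/s): [2.79, 2.79, 3.14, 3.14, 3.14, 3.14].

### API

Orientations are given as a 3x3 rotation matrix whose columns are the frame's x, y, z axes.
In Python, from plant import ctrl, sensors, optics gives the robot as it stands. Calls block until the motion is done:
- ctrl.move_ptp(position, orientation): joint-space move of the TCP to a pose.
- ctrl.move_l(position, rot=None, vel=150, threshold=None): straight line of the TCP; rot=None keeps the orientation; vel is the mean speed in mm/s. With threshold (N) it stops when the force on the tool has changed by that much, and returns True; else False.
- ctrl.set_joints(angles): joint-space move.
- ctrl.gripper_to(opening, force=None): finger opening in mm; force is the grip in N (None keeps the last); returns when the fingers have stopped.
- ctrl.hold(seconds).
- ctrl.solve_ik(position, orientation): joint angles nearest the present ones, or None.
- sensors.read_state(): the state.
- optics.grab_frame(name): name is "scene" or "top" or "wrist"; returns (picture, depth): 384x512x3 uint8, red, green, blue; 384x512 float32, mm along the optical axis (not along the pixel's ray), 0 where there is no reading.
- optics.camera_params(name): a dict with "mtx" (3x3 intrinsics, pixels), "R" (3x3) and "t" (3): a world point X has camera coordinates R X + t; the wrist camera has in their place "T_tool_cam" (4x4, takes a point from camera to tool coordinates, whose origin is the TCP and whose axes are the flange's). Camera axes: x right, y down, z forward; pixel columns grow to the right and rows downward; lengths in mm; the calibration is good to about 2 mm. The wrist camera is an equidistant fisheye: a pixel r from the principal point sees the ray r / f radians off the axis. A picture is of the moment at which its call begins: read the wrist's pose just before it. camera_params takes no time and is no camera call.
A pose or a line that the arm cannot do raises ctrl.MotionError and nothing moves.
- ctrl.finish_job(): hands the job in; it is judged then, once.
The state is a dict: "t": time; "q": joint angles; "qvel": joint speeds; "tau": joint torques, N m; "eef_pos": TCP position; "eef_rot": TCP orientation; "force": force on the tool from outside, world axes, zero at the start; "wrist_torque": the same for the moment, N m; "grip_width": finger opening in mm; "grasp_force": force on a finger pad.
Only numpy, scipy, OpenCV 4.12 (cv2) and the standard library are available. Lean on these libraries where they do the work, as an engineer would, in place of code of your own. Each camera call takes 0.05 s, during which the arm holds its last target. There are 200 camera calls.

### The job

Make up the coffee set on the carrying tray, ready for glazing: gather the four bisque cups that have handles and stand each upright in the middle of a saucer of its own, the two small cups on the two small saucers and the two large cups on the two large ones. Bisque is brittle, so set each cup down gently, knock no cup or beaker over, and leave the saucers where they stand on the tray. The two beakers without handles belong to another order: leave them where they are on the bench.

Things in the scene. Friction and masses are not known exactly. Their poses are not given: they have to be found in the camera images.
- small_cup_a: small pale bisque cup with a loop handle on one side (one of two; the other is small_cup_b). Hollow, straight-sided: 52 mm outside diameter, 54 high, wall 4, narrowing below 14 to a foot 36 across. Origin: centre of its underside, z up; the handle sticks out along its own +y to 54 from the axis, 10 thick, 10 to 48 high. About 0.09 kg.
- small_cup_b: small pale bisque cup with a loop handle on one side (one of two; the other is small_cup_a). Hollow, straight-sided: 52 mm outside diameter, 54 high, wall 4, narrowing below 14 to a foot 36 across. Origin: centre of its underside, z up; the handle sticks out along its own +y to 54 from the axis, 10 thick, 10 to 48 high. About 0.09 kg.
- large_cup_a: large pale bisque cup with a loop handle on one side (one of two; the other is large_cup_b). Hollow, straight-sided: 66 mm outside diameter, 66 high, wall 4, narrowing below 16 to a foot 48 across. Origin: centre of its underside, z up; the handle sticks out along its own +y to 61 from the axis, 10 thick, 13 to 58 high. About 0.16 kg.
- large_cup_b: large pale bisque cup with a loop handle on one side (one of two; the other is large_cup_a). Hollow, straight-sided: 66 mm outside diameter, 66 high, wall 4, narrowing below 16 to a foot 48 across. Origin: centre of its underside, z up; the handle sticks out along its own +y to 61 from the axis, 10 thick, 13 to 58 high. About 0.16 kg.
- small_saucer_a: small round bisque saucer (one of two; the other is small_saucer_b), 104 mm across, 16 high, standing loose on the wooden tray; flat middle 60 across, 6 above its origin, where the cup stands; rim slopes up outwards. Origin: centre of its underside, z up. Tray: fixed, 310 square, floor 8 thick, rim 28 high; saucers two by two, about 142 apart.
- small_saucer_b: small round bisque saucer (one of two; the other is small_saucer_a), 104 mm across, 16 high, standing loose on the wooden tray; flat middle 60 across, 6 above its origin, where the cup stands; rim slopes up outwards. Origin: centre of its underside, z up. Tray: fixed, 310 square, floor 8 thick, rim 28 high; saucers two by two, about 142 apart.
- large_saucer_a: large round bisque saucer (one of two; the other is large_saucer_b), 132 mm across, 18 high, standing loose on the wooden tray; flat middle 76 across, 6 above its origin, where the cup stands; rim slopes up outwards. Origin: centre of its underside, z up. Tray: fixed, 310 square, floor 8 thick, rim 28 high; saucers two by two, about 142 apart.
- large_saucer_b: large round bisque saucer (one of two; the other is large_saucer_a), 132 mm across, 18 high, standing loose on the wooden tray; flat middle 76 across, 6 above its origin, where the cup stands; rim slopes up outwards. Origin: centre of its underside, z up. Tray: fixed, 310 square, floor 8 thick, rim 28 high; saucers two by two, about 142 apart.
- small_beaker: look-alike to be left: small bisque beaker, the same as a small cup (52 across, 54 high) but without a handle, standing among the cups, as do a closed white tub (56 across, 50 high) and hand tools lying flat (under 12 high). Origin: centre of its underside, z up.
- large_beaker: look-alike to be left: large bisque beaker, the same as a large cup (66 across, 66 high) but without a handle, standing among the cups, as do a closed white tub (56 across, 50 high) and hand tools lying flat (under 12 high). Origin: centre of its underside, z up.
Not all that is in view belongs to the job. Leave any purple look-alike of the small_saucer_b alone. What is shaped like the small_cup_b but green is not meant.

How it is judged:
By the outcome, as a careful person would: the job done as asked, in the order asked, and still so for the second after the job is handed in, with the robot touching nothing.
It also fails if it takes over 112 s, if anything falls off the work surface, if the arm or the gripper's body presses on something with over 40 N, if the wrist force passes 120 N, or if a joint passes its speed limit or range.

## Working session

There is one attempt and no reset: what is moved stays moved. The work goes in short steps, each a Python script; the robot and the scene stay as the last script left them, time stands still between calls to the robot, and variables do not carry over. Pictures are saved under pics/ and viewed, at most 14 in all, crops included, and the job is handed in when it is done.

```bash
mkdir -p pics
python3 - <<'E'
from plant import ctrl,sensors,optics
import numpy as np,cv2
for n in("top","scene"):
    im,d=optics.grab_frame(n); np.savez(f"{n}.npz",im=im,d=d)
    cv2.imwrite(f"pics/{n}0.png",cv2.resize(im[...,::-1],(800,600),interpolation=cv2.INTER_CUBIC))
    p=optics.camera_params(n);print(n,p,(d>0).mean())
print(ctrl.tcp_to_tips,sensors.read_state())
E
```

```text
top {'mtx': array([[417.78913569,   0.        , 248.55169288],
       [  0.        , 417.78913569, 184.67652455],
       [  0.        ,   0.        ,   1.        ]]), 'R': array([[ 0.01607798, -0.99943242,  0.02960281],
       [-0.98084486, -0.02151329, -0.19359891],
       [ 0.19412588, -0.02592309, -0.98063405]]), 't': array([ -64.43556313,  461.27375578, 1081.44398177])} 0.9961802164713541
scene {'mtx': array([[349.64291365,   0.        , 257.53989964],
       [  0.        , 349.64291365, 193.12109063],
       [  0.        ,   0.        ,   1.        ]]), 'R': array([[-0.82265265,  0.56822621,  0.01901545],
       [ 0.35774431,  0.54334174, -0.75947269],
       [-0.44188417, -0.61797956, -0.65026121]]), 't': array([ 418.71068686, -122.55380712, 1110.45818388])} 0.995849609375
25.0 {'t': 0.1, 'q': array([ 1.12650098e+00,  2.07389975e-01,  1.54284333e+00,  4.21559707e-05,
        1.39356855e+00, -1.50497682e-01]), 'qvel': array([-0.00127569, -0.00187216, -0.00314147, -0.00196778,  0.00089539,
       -0.000589  ]), 'tau': array([-1.92875013e-03, -3.84096622e+01, -2.92546374e+01, -3.60508657e-04,
        4.78775139e-03, -3.71199903e-06]), 'eef_pos': array([166.22302049, 549.75610087, 255.19523929]), 'eef_rot': array([[-9.57148667e-01,  2.89595329e-01, -9.87026716e-04],
       [ 2.89596772e-01,  9.57146698e-01, -1.97687614e-03],
       [ 3.72235267e-04, -2.17800411e-03, -9.99997559e-01]]), 'force': array([-0.48552677, -0.90812503,  0.5456866 ]), 'wrist_torque': array([ 0.00902225, -0.00220701,  0.03232134]), 'grasp_force': 0.0, 'grip_width': 85.51135644877188}
```

View pics/top0.png

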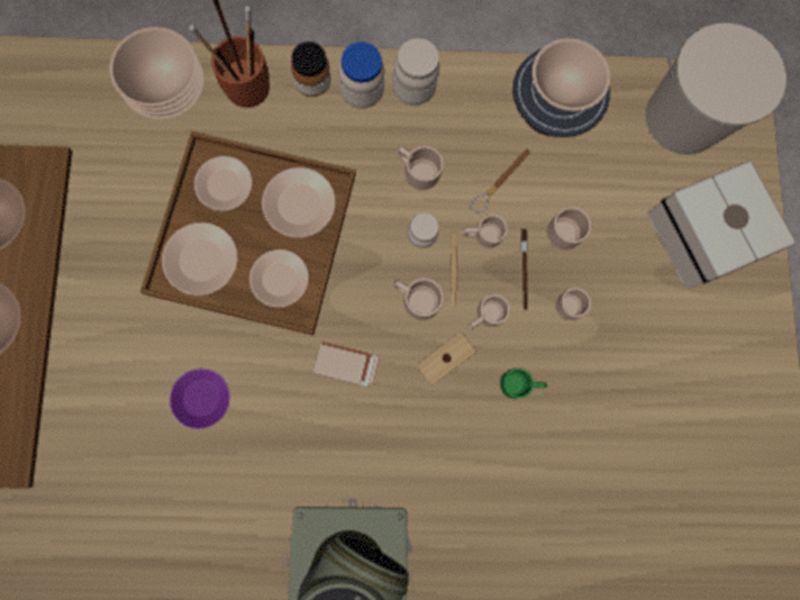

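View pics/scene0.png

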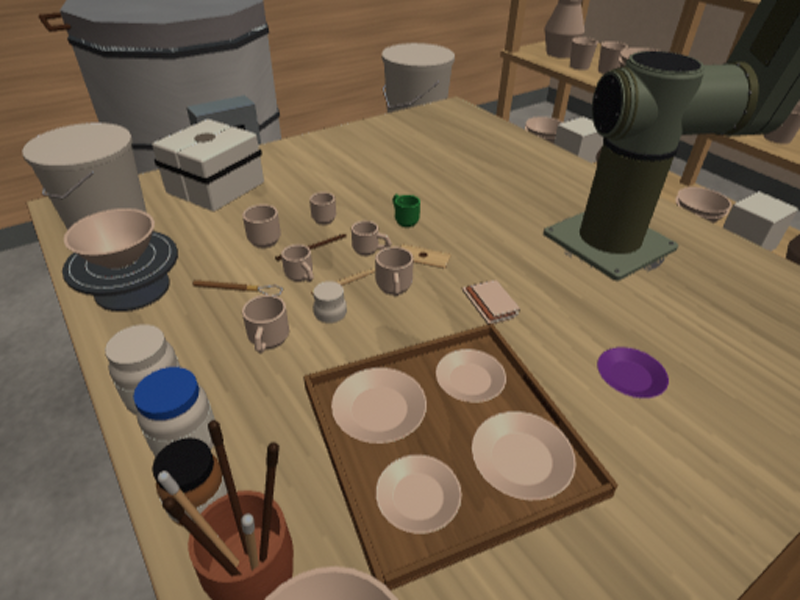

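The top view (800×600 scale) shows handled cups: large at (424,166) and (423,298), small at (491,230) and (493,310). The beakers are at (571,228) and (574,303). On the tray, the small saucers are at (222,183) and (279,278), the large ones at (298,202) and (200,259). I leave the purple dish and the green cup alone. Next I locate everything from depth.

```bash
cat > loc.py <<'E'
import numpy as np,cv2
from scipy.optimize import least_squares
from plant import optics
def cloud(n):
    f=np.load(f"{n}.npz");d=f["d"].astype(float);p=optics.camera_params(n);K=p["mtx"]
    v,u=np.mgrid[:384,:512];c=np.stack([(u-K[0,2])/K[0,0]*d,(v-K[1,2])/K[1,1]*d,d],-1)
    return (c-p["t"])@p["R"],f["im"]
def px(n,X):
    p=optics.camera_params(n);c=p["mtx"]@(p["R"]@X+p["t"]);return c[:2]/c[2]
def ray(n,uv,z):
    p=optics.camera_params(n);r=p["R"].T@np.linalg.solve(p["mtx"],[*uv,1]);o=-p["R"].T@p["t"];return (o+r*(z-o[2])/r[2])[:2]
# name: px in 800x600 picture, radius, rim height
O={"LA":(424,163,33,66),"LB":(423,294,33,66),"SA":(491,228,26,54),"SB":(493,308,26,54),"beakL":(571,225,33,66),"beakS":(574,300,26,54),"tub":(424,226,28,50),
"ss1":(222,183,52,24),"ss2":(279,278,52,24),"ls1":(298,202,66,26),"ls2":(200,259,66,26),"green":(516,381,26,54)}
E
python3 - <<'E'
from loc import *
W={n:cloud(n) for n in("top","scene")}
for n in W:
    P=W[n][0]; b=P[np.abs(P[...,2])<15]
    A=np.c_[b[:,:2],np.ones(len(b))];m=(b[:,0]>250)&(b[:,0]<800)&(abs(b[:,1])<400);print(n,"plane",np.linalg.lstsq(A[m],b[m,2],rcond=None)[0],b[m,2].std())
for k,(u,v,r,h) in O.items():
    c0=ray("top",(u*.64,v*.64),h)
    for n in W:
        P=W[n][0].reshape(-1,3);c=c0.copy()
        for it in range(6):
            rad=np.hypot(*(P[:,:2]-c).T)
            m=(abs(P[:,2]-h)<(5 if it>1 else 7))&(rad<r+8)&(rad>r-14)
            q=P[m][:,:2]
            if len(q)<8: break
            rr=r-2 if r<50 else r-3
            c=least_squares(lambda c:np.hypot(*(q-c).T)-rr,c,loss="soft_l1",f_scale=2).x
        # handle: points outside r+5 
        rad=np.hypot(*(P[:,:2]-c).T);mh=(rad>r+6)&(rad<r+30)&(P[:,2]>30)&(P[:,2]<h)
        hp=P[mh][:,:2]-c;a=np.degrees(np.arctan2(*hp.mean(0)[::-1])) if len(hp)>3 else np.nan
        print(k,n,"c0",c0.round(0),"fit",c.round(1),len(q),"handle",np.round(a),len(hp))
E
python3 - <<'E'
import numpy as np,cv2
im=np.load("top.npz")["im"][80:225,80:390]
cv2.imwrite("pics/crop1.png",cv2.resize(im[:,165:,::-1],(800,800*145//145))[:600])
E
```

```text
top plane [ 0.00259477  0.00632548 -0.03513648] 4.579965147279848
scene plane [0.00255162 0.00448456 1.7528108 ] 4.165241121390561
LA top c0 [ 686. -114.] fit [ 687.  -114.4] 117 handle 55.0 29
LA scene c0 [ 686. -114.] fit [ 689.5 -114.6] 182 handle 55.0 55
LB top c0 [ 450. -114.] fit [ 446.7 -115. ] 117 handle 61.0 28
LB scene c0 [ 450. -114.] fit [ 449.4 -115.2] 136 handle 60.0 45
SA top c0 [ 573. -234.] fit [ 574.3 -236.1] 86 handle 92.0 30
SA scene c0 [ 573. -234.] fit [ 577.  -236.1] 105 handle 91.0 34
SB top c0 [ 431. -235.] fit [ 430.7 -237.8] 82 handle 125.0 32
SB scene c0 [ 431. -235.] fit [ 433.3 -238.3] 89 handle 124.0 34
beakL top c0 [ 578. -372.] fit [ 580.7 -373.8] 100 handle nan 0
beakL scene c0 [ 578. -372.] fit [ 583.4 -373.8] 119 handle nan 0
beakS top c0 [ 448. -376.] fit [ 445.4 -378.5] 82 handle nan 0
beakS scene c0 [ 448. -376.] fit [ 447.9 -379.3] 76 handle nan 0
tub top c0 [ 575. -116.] fit [ 576.9 -125.6] 166 handle nan 0
tub scene c0 [ 575. -116.] fit [ 576.1 -120.9] 159 handle nan 0
ss1 top c0 [654. 247.] fit [655.7 246.3] 342 handle nan 0
ss1 scene c0 [654. 247.] fit [657.7 246.1] 943 handle nan 0
ss2 top c0 [481. 136.] fit [482.8 137.7] 359 handle nan 0
ss2 scene c0 [481. 136.] fit [485.6 138. ] 519 handle nan 0
ls1 top c0 [621. 109.] fit [622.8 109.1] 461 handle nan 0
ls1 scene c0 [621. 109.] fit [624.8 109.4] 819 handle nan 0
ls2 top c0 [512. 276.] fit [514.6 277.7] 504 handle nan 0
ls2 scene c0 [512. 276.] fit [516.6 276.7] 1037 handle nan 0
green top c0 [ 307. -272.] fit [ 305.8 -276.1] 96 handle -92.0 24
green scene c0 [ 307. -272.] fit [ 308.1 -276.9] 75 handle -88.0 10
```

```bash
cat > arm.py <<'E'
from loc import *
from plant import ctrl,sensors
POS={"LA":(688.3,-114.5),"LB":(448,-115.1),"SA":(575.6,-236.1),"SB":(432,-238),"ss1":(656.7,246.2),"ss2":(484.2,137.9),"ls1":(623.8,109.2),"ls2":(515.6,277.2)}
def rot(a):  # tool down, closing along angle a (rad)
    y=np.array([np.cos(a),np.sin(a),0]);z=np.array([0,0,-1.]);return np.c_[np.cross(y,z),y,z]
def best(p,a):
    """rotation (a or a+pi) with the smaller wrist angle"""
    c=[(abs(q[5]),s) for s in(a,a+np.pi) for q in[ctrl.solve_ik(np.array(p,float),rot(s))] if q is not None]
    return min(c)[1]
def wcloud():
    s=sensors.read_state();im,d=optics.grab_frame("wrist");p=optics.camera_params("wrist");K=p["mtx"];T=p["T_tool_cam"]
    v,u=np.mgrid[:384,:512];x=(u-K[0,2])/K[0,0];y=(v-K[1,2])/K[1,1];th=np.hypot(x,y);ok=(th<1.2)&(d>0)
    k=np.tan(np.minimum(th,1.2))/np.maximum(th,1e-6);c=np.stack([x*k*d,y*k*d,d],-1)[ok]
    return (c@T[:3,:3].T+T[:3,3])@s["eef_rot"].T+s["eef_pos"],im
def fit(P,k,h=None,c=None):
    r=O[k][2];h=h or O[k][3];c=np.array(POS[k] if c is None else c,float)
    for it in range(6):
        rad=np.hypot(*(P[:,:2]-c).T);q=P[(abs(P[:,2]-h)<5)&(rad<r+8)&(rad>r-14)][:,:2]
        if len(q)<8: return c*np.nan,np.nan
        rr=r-2 if r<50 else r-3
        c=least_squares(lambda c:np.hypot(*(q-c).T)-rr,c,loss="soft_l1",f_scale=2).x
    rad=np.hypot(*(P[:,:2]-c).T);hp=P[(rad>r+6)&(rad<r+30)&(P[:,2]>30)&(P[:,2]<h)][:,:2]-c
    return c.round(1),(np.degrees(np.arctan2(*hp.mean(0)[::-1])).round(1) if len(hp)>3 else np.nan)
E
python3 - <<'E'
from arm import *
for i,(xy,names) in enumerate([((570,190),("ss1","ss2","ls1","ls2")),((560,-170),("LA","LB","SA","SB"))]):
    p=[*xy,280];a=best(p,np.pi/2);ctrl.move_ptp(p,rot(a));ctrl.hold(.3)
    P,im=wcloud();cv2.imwrite(f"pics/w{i}.png",cv2.resize(im[...,::-1],(800,600)))
    m=(abs(P[:,2])<8)&(abs(P[:,0]-xy[0])<200);print(np.median(P[m],0))
    for k in names: print(k,POS[k],fit(P,k))
s=sensors.read_state();print(s["t"],s["q"],s["eef_pos"])
E
```

```text
[ 5.43300608e+02  1.78886259e+02 -1.39502830e-01]
ss1 (656.7, 246.2) (array([654.1, 245.6]), nan)
ss2 (484.2, 137.9) (array([481.5, 136.4]), nan)
ls1 (623.8, 109.2) (array([621.8, 108.2]), nan)
ls2 (515.6, 277.2) (array([513.1, 276.3]), nan)
[ 5.90467178e+02 -2.00959434e+02 -2.99490742e-01]
LA (688.3, -114.5) (array([ 686.1, -116.6]), np.float64(53.6))
LB (448, -115.1) (array([ 447. , -117.6]), np.float64(59.0))
SA (575.6, -236.1) (array([ 574.4, -237.8]), np.float64(90.5))
SB (432, -238) (array([ 431., -240.]), np.float64(123.6))
4.9167 [-4.42211776e-01  2.10780045e-01  1.48703045e+00  2.32553196e-05
  1.44377674e+00  1.12817732e+00] [ 560.06331238 -169.8000295   280.00216517]
```

View pics/w1.png

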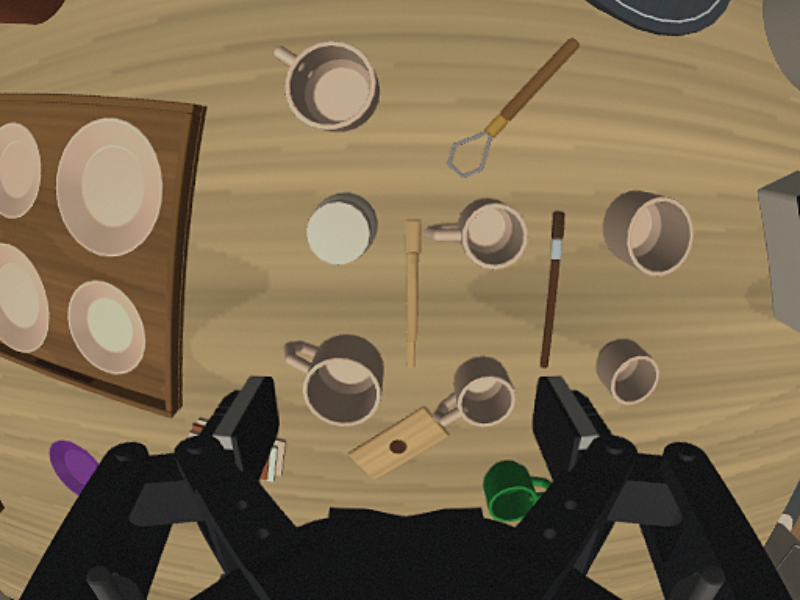

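The wrist view shows the same layout: large cups at (331,86) and (343,380), small cups at (492,233) and (483,390). Its fits agree with the other two cameras to about 2 mm. I use the midpoint and place one small cup first.

```bash
cat >> arm.py <<'E'
POS.update({"LA":(687.2,-115.5),"LB":(447.5,-116.3),"SA":(575,-237),"SB":(431.5,-239),"ss1":(655.4,245.9),"ss2":(482.9,137.2),"ls1":(622.8,108.7),"ls2":(514.4,276.7)})
HA={"LA":54.3,"LB":59.8,"SA":91,"SB":124}
G={"L":42,"S":36}; D=2*33  # grasp height
def pick(k,dx=(0,0)):
    c=np.add(POS[k],dx);gz=G[k[0]]+6;a=best([*c,gz+80],np.radians(HA[k]-90))
    ctrl.gripper_to(85);ctrl.move_ptp([*c,gz+80],rot(a))
    hit=ctrl.move_l([*c,gz],vel=80,threshold=8)
    if hit: print("HIT",sensors.read_state()["eef_pos"]);ctrl.move_l([*c,gz+80]);return False
    w=2*O[k][2];ctrl.gripper_to(w+8,30);ctrl.gripper_to(w-8,30);s=sensors.read_state()
    print(k,"grip",s["grip_width"],s["grasp_force"],s["eef_pos"],s["t"])
    ctrl.move_l([*c,gz+90],vel=120);s=sensors.read_state();print("lifted",s["grip_width"],s["grasp_force"]);return True
def place(k,sc,ang,off=(0,0)):
    c=np.add(POS[sc],off);gz=G[k[0]]+6+14;a=best([*c,gz+70],np.radians(ang))
    ctrl.move_ptp([*c,gz+76],rot(a));ctrl.move_l([*c,gz+8],vel=80);ctrl.hold(.3)
    hit=ctrl.move_l([*c,gz-5],vel=12,threshold=2.5);s=sensors.read_state()
    print("down",hit,s["eef_pos"],gz,s["force"])
    w=2*O[k][2];ctrl.gripper_to(w+5);ctrl.gripper_to(85);ctrl.move_l([*c,gz+80],vel=100);print("t",sensors.read_state()["t"])
def check(k,sc):
    for n in("top","scene"):
        im,d=optics.grab_frame(n);np.savez(f"{n}.npz",im=im,d=d);P=cloud(n)[0].reshape(-1,3)
        S=fit(P,sc);C=fit(P,k,O[k][3]+14,S[0]);print(n,"saucer",S[0],"cup",C,"off",C[0]-S[0])
E
python3 - <<'E'
from arm import *
if pick("SB"): place("SB","ss2",60); ctrl.move_ptp([560,-50,250],rot(best([560,-50,250],np.pi/2))); check("SB","ss2")
P,im=wcloud();cv2.imwrite("pics/w2.png",cv2.resize(im[...,::-1],(800,600)))
E
```

```text
SB grip 50.12255914172344 31.731505673378706 [ 431.79069335 -239.26320222   42.32538411] 8.9583
lifted 50.43967473856831 31.467256620526314
down True [482.84103625 137.1947323   56.30156902] 56 [-0.27462604  0.16185519  4.38607806]
t 14.8667
top saucer [481.  135.2] cup (array([483.3, 137.9]), np.float64(150.3)) off [2.3 2.7]
scene saucer [481.5 135.4] cup (array([485.7, 138.1]), np.float64(149.4)) off [4.2 2.7]
```

View pics/w2.png

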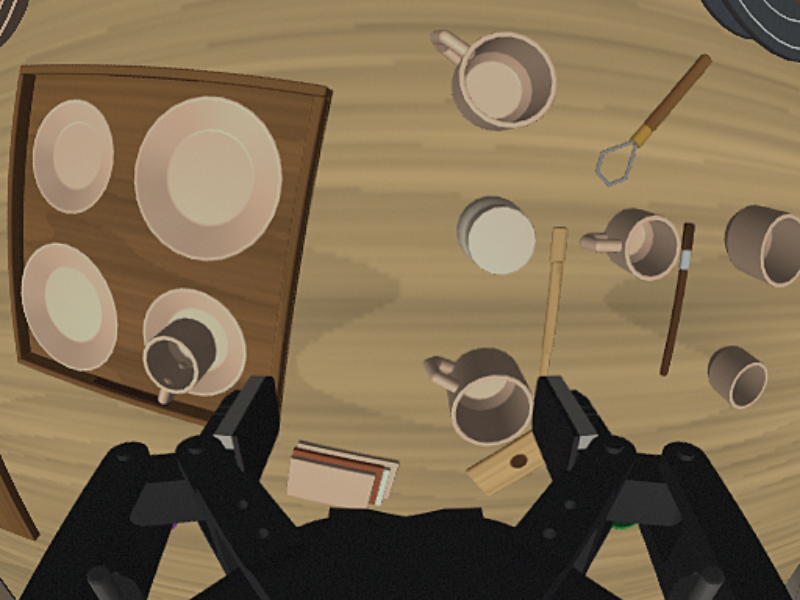

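The cup stands upright on its saucer at about (175,360). Compared with the saucer position measured before it was occluded, it is centred to within 0.5 mm. I go on with the other three.

Run:
```python
from arm import *
for k,s in(("SA","ss1"),("LA","ls2"),("LB","ls1")):
    if not pick(k): break
    place(k,s,60)
ctrl.move_ptp([560,-50,300],rot(best([560,-50,300],np.pi/2)))
for k,s in(("SB","ss2"),("SA","ss1"),("LA","ls2"),("LB","ls1")): print(k);check(k,s)
cv2.imwrite("pics/top3.png",cv2.resize(np.load("top.npz")["im"][80:225,80:390,::-1],(800,374)))
cv2.imwrite("pics/scene3.png",cv2.resize(np.load("scene.npz")["im"][...,::-1],(800,600)))
```

```text
SA grip 50.43642317396627 32.176704453959246 [ 575.2131708  -237.13440326   42.27145061] 20.5917
lifted 50.50291726728531 32.03525682481995
down True [655.49389969 245.85558311  56.29478644] 56 [ 0.48500464 -0.28861639  4.03506072]
t 26.8667
LA grip 63.95744377284818 34.36007299460471 [ 687.59914883 -115.63768131   48.52241248] 30.1083
lifted 64.35192934412206 34.1390626039356
down True [514.43906103 276.69589512  62.4853477 ] 62 [ 0.16492296 -0.30857576  4.56025692]
t 36.0667
LB grip 64.0484719366095 34.07498916640179 [ 447.78977025 -116.4196843    48.41207411] 39.4333
lifted 63.78433194055962 33.69796602879205
down True [622.93338111 108.66261808  62.4695832 ] 62 [0.72966582 0.19688343 4.96104672]
t 44.9167
SB
top saucer [481.5 134.7] cup (array([482.9, 137.9]), nan) off [1.4 3.2]
scene saucer [482.  135.5] cup (array([485.4, 138.1]), np.float64(149.3)) off [3.4 2.6]
SA
top saucer [656.6 247.4] cup (array([656. , 246.2]), np.float64(151.5)) off [-0.6 -1.2]
scene saucer [653.9 243.6] cup (array([658.2, 246.2]), np.float64(149.0)) off [4.3 2.6]
LA
top saucer [514.4 278. ] cup (array([514.9, 277.2]), np.float64(150.4)) off [ 0.5 -0.8]
scene saucer [511.  274.8] cup (array([517.2, 277.1]), np.float64(147.7)) off [6.2 2.3]
LB
top saucer [622.9 105.5] cup (array([623.5, 109.3]), np.float64(149.8)) off [0.6 3.8]
scene saucer [620.8 105.2] cup (array([625.7, 109.4]), np.float64(148.5)) off [4.9 4.2]
```

View pics/top3.png

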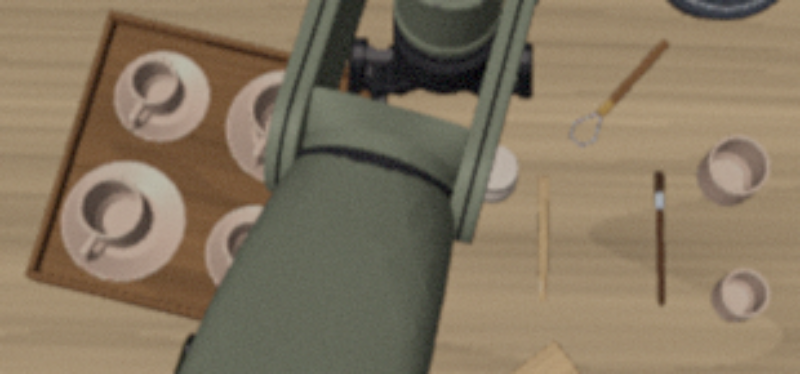

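View pics/scene3.png

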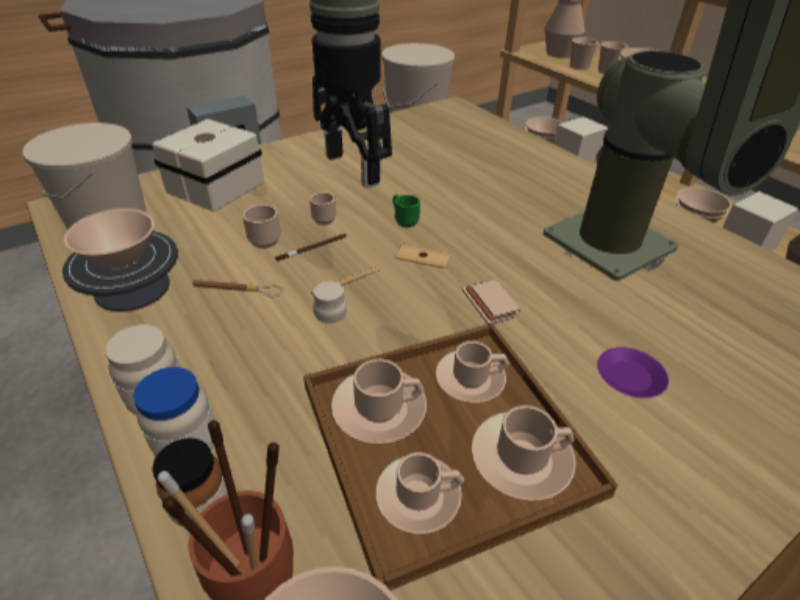

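All four cups stand upright at (380,390), (473,363), (528,440) and (418,480). Each is within 1 mm of its saucer's centre as measured before placing. The saucers and both beakers have not moved.

```bash
python3 -c "
from plant import ctrl
ctrl.hold(.3);print(ctrl.finish_job())"
```

```text
the job is handed in; nothing more can be done
None
```

The coffee set is made up and the job handed in at about 46 s of the 112 s allowed: all four handled cups stand upright on saucers of matching size, within about 1 mm of centre in the camera checks, with the saucers and both beakers left where they were.

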